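Uncover the drain-pump strainer, pack its cap, show the strainer to the inspection camera

TASK

Take the blue dust cap off the drain pump and pack it upright, flat on the floor, into the free half of the yellow parts box, leaving the parts already in there standing in their half, and let go of it. Then pull the orange-handled strainer out of the pump and show its mesh end to the inspection camera: in the air, the centre of the mesh end midway between the two red focus tips, the strainer's axis along the lens axis with the mesh end towards the lens, touching nothing but the gripper. Finish while holding it still there; do not let go of it or put it down, do not shift the camera, and leave the other tools and things on the bench where they are.

Things in the scene. Friction and masses are not known exactly. Their poses are not given: they have to be found in the camera images.
- pump: Drain pump, fixed: grey block 96 x 110 mm (x, y), flat top 70 mm above the bench, on a steel plate 150 x 130 mm; black motor at +x, spout at +y, both lower than the top. Origin on the bench under the block's middle, z up. A round socket in the top, 44 mm wide, 58 mm deep, centred over the origin, holds the strainer. Place and yaw vary; pump and parts box may have swapped sides.
- cap: Blue dust cap, 110 g: hollow square cover 78 x 78 mm, 51 mm high, open below (ceiling 46 mm up, walls 3 mm), with a white rib on top to hold it by: 14 mm thick along its x, 56 mm long along its y, 51 to 77 mm above the origin. Origin at the centre of the open underside, z up. It starts loose over the strainer on the pump's top; lift it straight up 50 mm or more to clear.
- cap_grip (a point): Point on the cap's rib, 71 mm above the cap's origin (6 mm below the rib's top), where to hold it.
- filter: Strainer, 90 g, starts under the cap: black mesh cylinder with silver rings, 40 mm wide, 52 mm long; orange flange, 56 mm wide, 8 mm thick; orange bar grip 14 mm thick along x, 48 mm long along y, 60 to 90 mm from the origin. Origin: centre of the mesh end; z: from there to the grip. It hangs in the socket (2 mm play), flange on the pump's top, and lifts straight out in 55 mm, no latch.
- filter_grip (a point): Point in the strainer's bar grip, 84 mm from the mesh end (6 mm below the grip's end), where to hold it.
- box: Yellow open parts box, fixed to the bench: 104 x 200 mm outside (x, y), 45 mm high, walls and floor 5 mm, inside 94 x 190 mm. Origin on the bench under its centre, z up. The half at its -y end is packed with four small parts (tops at most 55 mm above the bench); the half at its +y end is free. Place and yaw vary.
- gap (a point): Point on the box's inner floor (5 mm above the bench) at the centre of the free space: 48.5 mm towards the box's +y from its centre. The space measures about 94 mm along x and 93 mm along y, for the 78 mm cap, whose sides should be parallel to the box's (either way round).
- camhead: Inspection camera: white housing, black lens, between two cheeks of a low stand fixed to the bench. Origin on its tilt axis, 85 mm above the bench; z: the lens axis, out of the lens, up and leaning 0.3 to 0.7 rad towards the robot, varying. The tilt is stiff and must not be changed. Two thin prongs beside the lens at y = -46 and +46 mm, along the lens axis, each end in a red ball of 10 mm.
- lens (a point): Centre of the front of the lens, 45 mm from the camera's origin along its z.
- focus (a point): Focus point in the air, midway between the two red balls, on the lens axis, 110 mm in front of the lens (155 mm from the camera's origin along its z).
- jar: Small jar with a steel cap, 40 mm in diameter, 48 mm high, standing in the packed half of the box. Origin under its centre.
- pulley: Aluminium belt pulley, 40 mm in diameter, 32 mm high, standing in the packed half of the box. Origin under its centre.
- carton: Little cardboard carton, 39 x 39 x 45 mm, standing in the packed half of the box. Origin under its centre.
- bearing: Steel bearing ring, 41 mm in diameter, 26 mm high, lying flat in the packed half of the box. Origin under its centre.
- screwdriver: Screwdriver with a red handle, 170 mm long, lying on the bench in front of the robot. To be left alone.
- wrench: Steel wrench, 160 mm long, lying at the robot's right. To be left alone.
- detergent: Blue detergent bottle, 72 mm in diameter, 190 mm high, standing at the left. To be left alone.
- reader: Blue card reader, 120 x 80 x 34 mm, lying at the right. To be left alone.
Not all that is in view belongs to the job. What is shaped like the cap but green or pink is not meant.

How it is judged:
By the outcome, as a careful person would: the job done as asked, in the order asked, and still so for the second after the job is handed in, while the arm keeps its last pose, push and grip.
It also fails if it takes over 64 s, if anything falls off the work surface, if the arm or the gripper's body presses on something with over 40 N, if the wrist force passes 120 N, or if a joint passes its speed limit or range.

ROBOT

A 6-joint arm with a two-finger parallel gripper is mounted at the origin on the work surface. World frame = base frame: x ahead of the robot, y to its left, z up, the work surface at z = 0. Lengths are in m, angles in degrees, forces in N, time in s.
With the tool pointing down it reaches from about 0.25 to 0.725 m from the base axis. Payload 9.7 kg.
Tool frame: the origin (TCP) lies midway between the tips of the shut fingers; the grasp point (between the pads) lies bot.hold_point_z behind it (bot.hold_point_z is the distance from the TCP to the grasp point, in m); z points along the fingers, y is the line along which they close (so a half turn about z gives the same grasp; the last joint's range is limited). The gripper opens to 85 mm and grips with 20 to 120 N. Pads are 22 mm wide; open, the fingers measure 114 mm over their backs; the gripper's body (76 mm by 85 mm) begins 54 mm behind the grasp point. The pads swing forward as they close: fully open they stand 13 mm farther back than shut.
Start: joints at [66.177, 4.979, 10.078, 95.1, 0, 90], TCP at [0.222, 0.503, 0.231] pointing down, gripper open.
Joint ranges: [-179.16, 179.16], [-48.56, 103.87], [-65.8, 70.77], [-126.05, 130.52], [-82.76, 87.17], [-180, 180]. Speed limits (degrees/s): [127.2, 127.2, 147.25, 180, 180, 180].

INTERFACE

Orientations are given as [roll, pitch, yaw] about the fixed x, y, z axes, in that order (R = Rz(yaw) Ry(pitch) Rx(roll)).
In Python, from workcell import bot, camera, camera_model, ticket gives the robot as it stands.
- The arm moves only by the tool send_rows, never from a script. Its argument "targets" is text: rows parted by semicolons, each of 5 numbers parted by spaces: the shift along the tool's x, y, z in mm, then the turn about the tool's z in degrees, then the closure in counts, from 0 (fully open) to 255 (shut). A call has 1 to 20 rows; each row is the pose to reach, as a shift and turn from the pose commanded when the call began, along the tool's axes at that moment; what a row does not reach only later rows make up. A row lasts 1/8 s, in which the tool goes at most 62.5 mm and 10.7 degrees, less where a joint would pass 70% of its speed; a pose out of reach is approached as far as the arm can. A call with a gripper value outside its range is refused whole. The fingers move at their own pace and stop on an object; "newtons" is the grip in N (left out, the last holds). Time passes only in rows, so rows that repeat a pose let the fingers close. It gives the time, the measured TCP pose, the force, the opening and the grip force at its end, in the units of the state.
- bot.get_obs(): the state, without advancing time (a new reading comes with each control period).
- camera(name): name is "scene" or "side" or "wrist"; returns the picture (400x640x3 uint8, blue, green, red); there is no depth.
- camera_model(name): a dict with "K" (3x3 intrinsics, pixels), "dist_coeffs" ([k1, k2, p1, p2, k3] as OpenCV has them; the pictures are not rectified), "pose" (4x4, takes a point from camera to world coordinates); the wrist camera has in their place "T_tool_cam" (4x4, takes a point from camera to tool coordinates, whose origin is the TCP and whose axes are the flange's). Camera axes: x right, y down, z forward; pixel columns grow to the right and rows downward; lengths in m; the calibration is good to about 2 mm. A picture is of the moment at which its call begins: read the wrist's pose just before it. camera_model takes no time and is no camera call.
- ticket.job_done(): hands the job in; it is judged then, once.
The state is a dict: "time": time; "q": joint angles; "qd": joint speeds; "joint_efforts": joint torques, N m; "ee_pos": TCP position; "tcp_rot": TCP orientation; "wrist_force": force on the tool from outside, world axes, zero at the start; "torque": the same for the moment, N m; "opening": finger opening in m; "grasp_force": force on a finger pad.
Only numpy, scipy, OpenCV 4.12 (cv2) and the standard library are available. Lean on these libraries where they do the work, as an engineer would, in place of code of your own. Each camera call takes 0.05 s, during which the arm holds its last target. There are 200 camera calls.

## Working session

There is one attempt and no reset: what is moved stays moved. The work goes in short steps, Python scripts to look and compute and a tool call to move; the robot and the scene stay as the last step left them, time stands still between calls to the robot, and variables do not carry over. Pictures are saved under pics/ and viewed, at most 10 in all, crops included, and the job is handed in when it is done.

Besides the shell and the picture viewer there is one more tool, called by a JSON object that holds its "method" and its "body", one argument or row to a line. send_rows: Moves the arm, as the interface text tells. Its arguments: {"type":"object","properties":{"targets":{"type":"string"},"newtons":{"type":"number"}},"required":["targets"]}

```bash
mkdir -p pics; ls; python3 - <<'E'
from workcell import bot,camera,camera_model
import cv2,numpy as np
o=bot.get_obs();print(o);print(bot.hold_point_z)
for n in("scene","side","wrist"):
    cv2.imwrite(f"pics/{n}0.png",camera(n)); m=camera_model(n);print(n,{k:np.round(v,4).tolist() for k,v in m.items()})
E
```

```text
pics
{'time': 0.0, 'q': array([ 6.61768986e+01,  5.01181873e+00,  1.00336512e+01,  9.50986918e+01,
       -1.68458485e-03,  8.99983975e+01]), 'qd': array([ 0.043369  , -0.01016993,  0.06838842,  0.03035769, -0.0396066 ,
       -0.03778147]), 'joint_efforts': array([-2.00036018e-03, -5.20387530e+01,  4.64803183e+01,  1.61991088e-02,
        1.48387363e-05,  1.43624845e-05]), 'ee_pos': array([0.22206881, 0.50292732, 0.23056898]), 'tcp_rot': array([-1.79923141e+02,  1.68243368e-03,  1.56178503e+02]), 'wrist_force': array([ 0.85026496, -0.55598716, -0.31533851]), 'torque': array([ 0.02570409, -0.02622732,  0.03047809]), 'grasp_force': 0.0, 'opening': 0.085151181647583}
0.0187
scene {'K': [[374.1668, 0.0, 317.8053], [0.0, 374.1668, 201.0009], [0.0, 0.0, 1.0]], 'dist_coeffs': [-0.0023, 0.0, 0.0, 0.0, 0.0], 'pose': [[-0.4837, 0.5007, -0.7178, 1.4475], [0.8751, 0.2868, -0.3897, 0.4617], [0.0108, -0.8167, -0.5769, 0.8492], [0.0, 0.0, 0.0, 1.0]]}
side {'K': [[487.3089, 0.0, 323.8164], [0.0, 487.3089, 204.8192], [0.0, 0.0, 1.0]], 'dist_coeffs': [-0.0341, 0.0, 0.0, 0.0, 0.0], 'pose': [[-0.867, -0.234, 0.4399, -0.1099], [-0.498, 0.4349, -0.7502, 1.126], [-0.0158, -0.8695, -0.4936, 0.8883], [0.0, 0.0, 0.0, 1.0]]}
wrist {'K': [[276.8238, 0.0, 316.0195], [0.0, 276.8238, 199.884], [0.0, 0.0, 1.0]], 'dist_coeffs': [-0.0098, 0.0, 0.0, 0.0, 0.0], 'T_tool_cam': [[0.0, -0.9478, -0.3189, 0.0834], [1.0, -0.0001, 0.0004, -0.0003], [-0.0005, -0.3189, 0.9478, -0.142], [0.0, 0.0, 0.0, 1.0]]}
```

View pics/scene0.png

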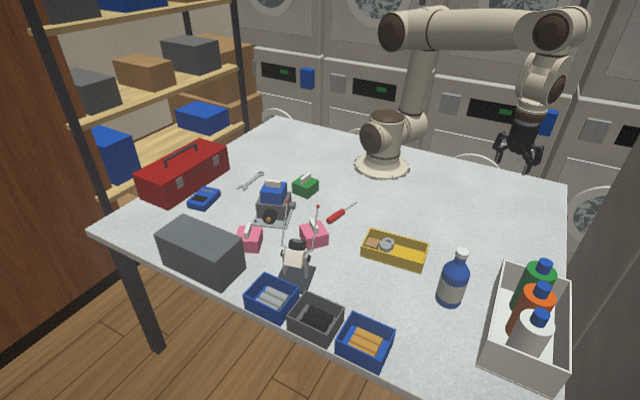

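View pics/side0.png

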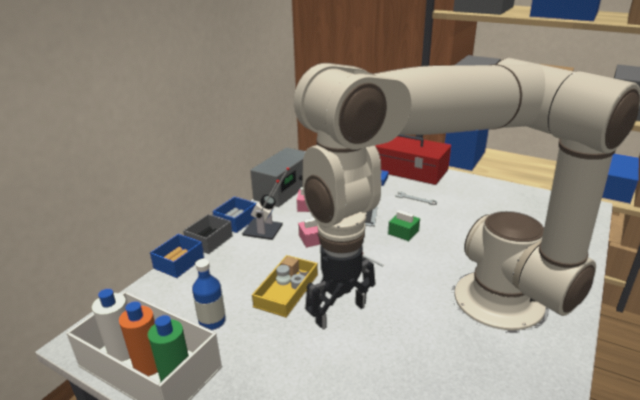

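The scene picture shows the pump with its blue cap at about (273,190). The yellow box is at (395,250), with its packed parts towards the left end, and the inspection camera is at (296,255). I'll work out rough world positions from these.

```bash
cat > h.py <<'E'
from workcell import bot,camera,camera_model
import cv2,numpy as np
from scipy.spatial.transform import Rotation as R
def tool(o=None):
    o=o or bot.get_obs();T=np.eye(4);T[:3,:3]=R.from_euler('xyz',o['tcp_rot'],degrees=True).as_matrix();T[:3,3]=o['ee_pos'];return T
def campose(n,T=None):
    m=camera_model(n);P=m['pose'] if 'pose' in m else (tool() if T is None else T)@m['T_tool_cam'];return np.array(m['K']),np.array(m['dist_coeffs']),np.array(P)
def ray(n,uv,T=None):
    K,d,P=campose(n,T);p=cv2.undistortPoints(np.array(uv,float).reshape(-1,1,2),K,d).reshape(-1,2)
    return P[:3,3],np.c_[p,np.ones(len(p))]@P[:3,:3].T
def atz(n,uv,z,T=None):
    c,r=ray(n,uv,T);return c+r*((z-c[2])/r[:,2])[:,None]
def proj(n,X,T=None):
    K,d,P=campose(n,T);Q=np.linalg.inv(P);return cv2.projectPoints(np.array(X,float).reshape(-1,1,3),cv2.Rodrigues(Q[:3,:3])[0],Q[:3,3],K,d)[0].reshape(-1,2)
def move(xyz,yaw=None):
    "shift in tool axes (mm) and turn to put TCP at xyz, yaw deg"
    T=tool();s=T[:3,:3].T@(np.array(xyz)-T[:3,3])*1e3;y=R.from_matrix(T[:3,:3]).as_euler('xyz',degrees=True)[2]
    print('shift',np.round(s,1),'yaw now',round(y,2),'' if yaw is None else 'turn %.1f'%(-((yaw-y+90)%180-90)))
E
python3 - <<'E'
from h import *
print(atz('scene',[(273,185)],.13),atz('scene',[(395,250)],.02),atz('scene',[(298,258)],.085),atz('scene',[(318,207),(279,232)],.2))
s=camera('scene');cv2.imwrite('pics/sc.png',np.hstack([cv2.resize(s[150:300,225:345],None,fx=3.3,fy=3.3,interpolation=2),cv2.resize(s[215:285,350:440],None,fx=4,fy=4,interpolation=2)[:280].copy() if 0 else np.zeros((495,4,3),np.uint8),cv2.resize(s[200:300,345:440],(396,417))[:417] if 0 else cv2.copyMakeBorder(cv2.resize(s[215:285,350:440],(396,308)),0,187,0,0,0)]))
E
```

```text
[[ 0.54564744 -0.20911412  0.13      ]] [[0.53272867 0.25302024 0.02      ]] [[0.77695513 0.03457649 0.085     ]] [[0.66628437 0.03849127 0.2       ]
 [0.81799668 0.00255131 0.2       ]]
```

View pics/sc.png

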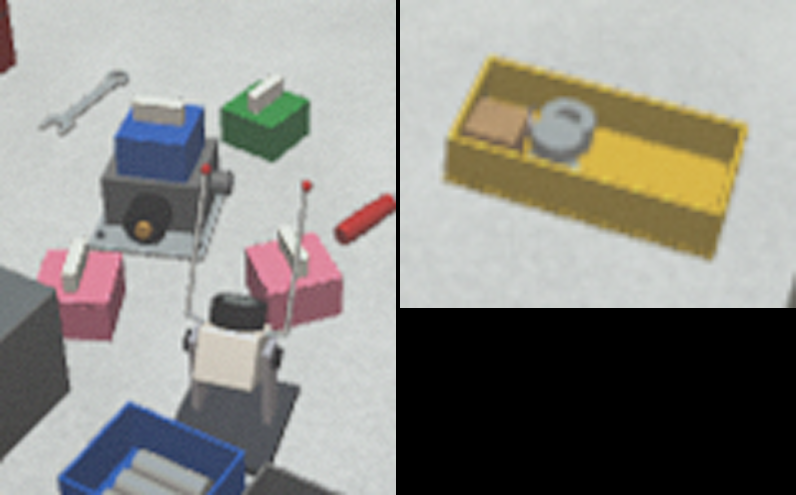

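```bash
python3 - <<'E'
from h import *
move([.48,.20,.32])
move([.48,.20,.32],180)
E
```

```text
shift [-358.3 -173.1  -89. ] yaw now 156.18 
shift [-358.3 -173.1  -89. ] yaw now 156.18 turn -23.8
```

{"method": "send_rows", "body": {
  "targets": "-40 -20 -30 -8 0;-100 -50 -60 -16 0;-150 -75 -89 -24 0;-200 -100 -89 -24 0;-250 -125 -89 -24 0;-300 -145 -89 -24 0;-358 -173 -89 -24 0;-358 -173 -89 -24 0;-358 -173 -89 -24 0;-358 -173 -89 -24 0"
}}

```text
time: 1.45
ee_pos: [0.4792, 0.2012, 0.3204]
tcp_rot: [180.0, 0.0, -179.7]
wrist_force: [-0.5, 1.0, -0.1]
opening: 0.0855
grasp_force: 0.0
```

```bash
python3 - <<'E'
from h import *
T=tool();np.save('Ta.npy',T);s=camera('wrist');cv2.imwrite('pics/wa.png',s);cv2.imwrite('pics/wa2.png',cv2.resize(s,(800,500),interpolation=2))
move([.46,-.12,.34])
E
```

```text
shift [  20.7 -321.2  -19.6] yaw now -179.72
```

View pics/wa2.png

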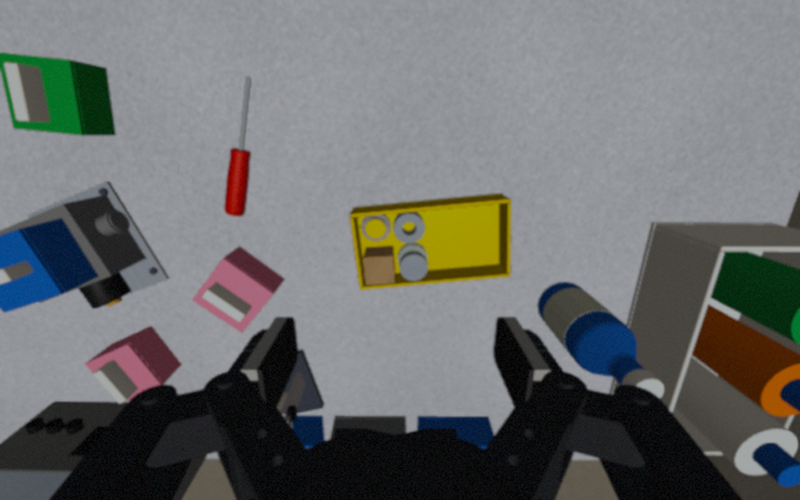

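The picture shows the box at (350–511, 196–288), with its packed half on the left, so the box's +y end points to world +y. I'll move over the pump and fit the box outline.

{"method": "send_rows", "body": {
  "targets": "5 -50 -20 0 0;10 -110 -20 0 0;15 -170 -20 0 0;20 -230 -20 0 0;20 -290 -20 0 0;20 -321 -20 0 0;20 -321 -20 0 0;20 -321 -20 0 0;20 -321 -20 0 0"
}}

```text
time: 2.62
ee_pos: [0.4609, -0.1195, 0.3405]
tcp_rot: [180.0, 0.0, -179.7]
wrist_force: [-0.3, 0.5, -0.3]
opening: 0.0856
grasp_force: 0.0
```

```bash
cat >> h.py <<'E'
from scipy.optimize import minimize
def mat(x,y,z,yaw):
    T=np.eye(4);T[:3,:3]=R.from_euler('z',yaw).as_matrix();T[:3,3]=x,y,z;return T
def boxpts(sx,sy,z0,z1): return np.array([(a*sx/2,b*sy/2,z) for a in(-1,1) for b in(-1,1) for z in(z0,z1)])
def hullfit(views,pts,p0,pose):
    "views: (cam,T,mask); maximise IoU of hull of posed pts and mask"
    def f(p):
        M=pose(p);c=0
        for n,T,m in views:
            S=4;q=proj(n,pts@M[:3,:3].T+M[:3,3],T);h=cv2.convexHull((q*256).round().astype(np.int32))
            im=np.zeros(m.shape,np.uint8);cv2.fillConvexPoly(im,h,255,cv2.LINE_AA,8);im=im/255.
            c-=np.minimum(im,m).sum()/np.maximum(im,m).sum()
        return c/len(views)
    best=None
    s=np.array([.01]*(len(p0)-1)+[.15])
    p=np.array(p0,float)
    for k in(1,.4,.1):
        r=minimize(f,p,method='Nelder-Mead',options=dict(initial_simplex=np.vstack([p]+[p+np.eye(len(p))[i]*s[i]*k for i in range(len(p))]),xatol=1e-5,fatol=1e-6));p=r.x
    return p,-r.fun
def blob(im,lo,hi,near,close=0):
    m=cv2.inRange(cv2.cvtColor(im,cv2.COLOR_BGR2HSV),lo,hi)
    if close:m=cv2.morphologyEx(m,cv2.MORPH_CLOSE,np.ones((close,close)))
    n,l,st,c=cv2.connectedComponentsWithStats(m)
    i=1+np.argmin([np.hypot(*(c[j]-near)) if st[j,4]>60 else 1e9 for j in range(1,n)]);return (l==i).astype(float),st[i],c[i]
E
python3 - <<'E'
from h import *
T=np.load('Ta.npy');s=cv2.imread('pics/wa.png')
m,st,c=blob(s,(20,80,30),(35,255,255),(350,190),31)
h=cv2.convexHull(np.argwhere(m>0)[:,::-1].astype(np.int32));mm=np.zeros(m.shape,np.uint8);cv2.fillConvexPoly(mm,h,1)
print(st,c,h.shape)
p,i=hullfit([('wrist',T,mm.astype(float))],boxpts(.104,.2,0,.045),[.53,.25,.0],lambda p:mat(p[0],p[1],0,p[2]));print('box',p,i);np.save('box.npy',p)
T=tool();np.save('Tb.npy',T);s=camera('wrist');cv2.imwrite('pics/wb.png',s);cv2.imwrite('pics/wb2.png',cv2.resize(s,(800,500),interpolation=2))
E
```

```text
[ 280  155  129   77 8362] [345.6554652  192.81308299] (19, 1, 2)
box [0.53205909 0.24860744 0.09699606] 0.9633431052474691
```

View pics/wb2.png

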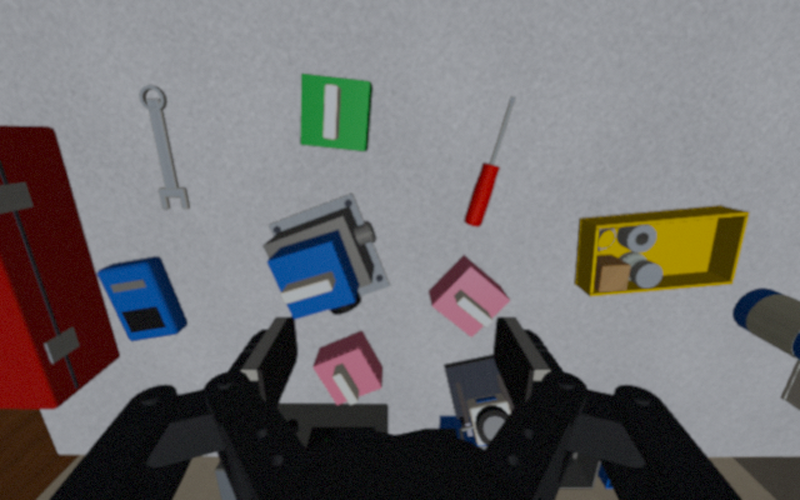

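The picture shows the cap at about (313,275), its rib from (285,295) to (333,283), the black motor below it and the spout to its right. I'll fit the cap by its outline and the camera by its red balls.

```bash
python3 - <<'E'
from h import *
def hullmask(m):
    h=cv2.convexHull(np.argwhere(m>0)[:,::-1].astype(np.int32));mm=np.zeros(m.shape,np.uint8);cv2.fillConvexPoly(mm,h,1);return mm.astype(float)
T=np.load('Tb.npy');s=cv2.imread('pics/wb.png')
m,st,c=blob(s,(105,100,30),(125,255,255),(250,218));print(st,c)
p0=[*atz('wrist',[c],.1,T)[0][:2],.2];print(p0)
pose=lambda p:mat(p[0],p[1],.07,p[2])
p,i=hullfit([('wrist',T,hullmask(m))],boxpts(.078,.078,0,.051),p0,pose);print('cap wrist',p,i)
# check rib: centroid of white top at z=.147
hs=cv2.cvtColor(s,cv2.COLOR_BGR2HSV);w=cv2.inRange(hs,(0,0,150),(180,60,255))*(hullmask(m)>0)
r=cv2.minAreaRect(np.argwhere(w>0)[:,::-1].astype(np.float32));q=cv2.boxPoints(r);print('rib',r,atz('wrist',[r[0]],.147,T),np.round(atz('wrist',q,.147,T),4).tolist())
# scene view
s=camera('scene');cv2.imwrite('pics/s1.png',s);m2,st,c=blob(s,(105,100,30),(125,255,255),(273,192));print(st,c)
p2,i=hullfit([('scene',None,hullmask(m2))],boxpts(.078,.078,0,.051),p,pose);print('cap scene',p2,i)
for n in('scene','side'):
    s=camera(n);hs=cv2.cvtColor(s,cv2.COLOR_BGR2HSV);w=cv2.inRange(hs,(0,110,60),(8,255,255))|cv2.inRange(hs,(174,110,60),(180,255,255))
    nn,l,st,c=cv2.connectedComponentsWithStats(w);print(n,[(st[j].tolist(),np.round(c[j],1).tolist()) for j in range(1,nn) if 2<st[j,4]<80])
cv2.imwrite('pics/sd1.png',s)
E
```

```text
[ 214  185   73   71 2814] [252.9047619  217.94527363]
[np.float64(0.535215911225484), np.float64(-0.21276498524636267), 0.2]
cap wrist [ 0.53969777 -0.21413192  0.29827675] 0.9626166071151809
rib ((240.9371337890625, 239.60174560546875), (45.36955642700195, 31.12913703918457), 2.6630005836486816) [[ 0.54734457 -0.21958135  0.147     ]] [[0.5696, -0.2535, 0.147], [0.5232, -0.2465, 0.147], [0.526, -0.1869, 0.147], [0.5725, -0.1915, 0.147]]
[260 182  26  23 382] [272.06544503 194.12041885]
cap scene [ 0.54156028 -0.214759    0.48581186] 0.7962964131758826
scene [([286, 200, 3, 3, 7], [287.0, 200.7]), ([317, 205, 2, 2, 4], [317.5, 205.5]), ([522, 294, 2, 2, 3], [522.3, 294.3]), ([521, 296, 5, 4, 6], [523.3, 297.8]), ([538, 298, 4, 2, 4], [539.5, 298.8]), ([518, 301, 5, 4, 7], [520.1, 303.0]), ([524, 302, 2, 3, 3], [524.3, 303.0]), ([518, 306, 3, 4, 5], [519.2, 307.2]), ([514, 308, 4, 2, 5], [515.8, 308.2]), ([522, 308, 3, 2, 3], [523.0, 308.3]), ([511, 315, 2, 4, 4], [511.5, 316.5]), ([516, 314, 3, 2, 3], [517.0, 314.7]), ([508, 323, 3, 3, 5], [509.4, 324.0])]
side [([287, 168, 2, 2, 4], [287.5, 168.5]), ([276, 179, 3, 4, 9], [277.1, 180.3]), ([141, 306, 1, 3, 3], [141.0, 307.0]), ([125, 311, 2, 3, 3], [125.7, 312.0]), ([142, 310, 1, 3, 3], [142.0, 311.0]), ([127, 315, 10, 7, 13], [130.5, 319.4]), ([138, 314, 6, 7, 8], [141.0, 317.4])]
```

```bash
cat >> h.py <<'E'
def tri(obs):
    "obs: list of (cam,uv,T)"
    A=np.zeros((3,3));b=np.zeros(3);L=[]
    for n,uv,T in obs:
        c,r=ray(n,[uv],T);r=r[0]/np.linalg.norm(r[0]);P=np.eye(3)-np.outer(r,r);A+=P;b+=P@c;L.append((c,P))
    x=np.linalg.solve(A,b);return x,[round(1e3*np.linalg.norm(P@(x-c)),1) for c,P in L]
E
python3 - <<'E'
from h import *
a,e=tri([('scene',(287,200.7),None),('side',(287.5,168.5),None)]);b,e2=tri([('scene',(317.5,205.5),None),('side',(277.1,180.3),None)])
f=(a+b)/2;print(a,e,b,e2,np.linalg.norm(a-b),f,'tilt',np.arccos((f[2]-.085)/.155),'ball yaw',np.degrees(np.arctan2(*(b-a)[[1,0]])))
p=np.array([.54,-.214]);move([.54,-.214,.25],107)
E
```

```text
[ 0.70751915 -0.04197033  0.21903692] [np.float64(0.6), np.float64(0.6)] [0.68619486 0.04767299 0.22107459] [np.float64(0.2), np.float64(0.2)] 0.09216725616050955 [0.69685701 0.00285133 0.22005575] tilt 0.5128953029031276 ball yaw 103.38078865261939
shift [-78.7 -94.2  90.4] yaw now -179.76 turn 73.2
```

{"method": "send_rows", "body": {
  "targets": "-10 -20 10 10 0;-25 -40 20 20 0;-40 -60 40 30 0;-60 -80 60 40 0;-78 -94 80 50 0;-78 -94 90 60 0;-78 -94 90 70 0;-78 -94 90 73 0;-78 -94 90 73 0;-78 -94 90 73 0"
}}

```text
time: 4.08
ee_pos: [0.5391, -0.2144, 0.2503]
tcp_rot: [180.0, 0.0, 107.3]
wrist_force: [0.3, 0.4, -0.6]
opening: 0.0854
grasp_force: 0.0
```

```bash
python3 - <<'E'
from h import *
T=tool();np.save('Tc.npy',T);s=camera('wrist');cv2.imwrite('pics/wc.png',s);cv2.imwrite('pics/wc2.png',cv2.resize(s,(800,500),interpolation=2))
E
```

```text
(no output)
```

View pics/wc2.png

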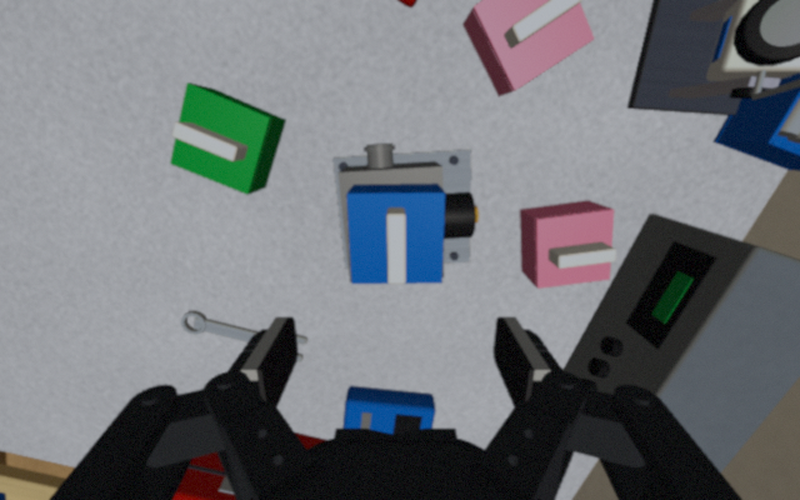

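The cap is now square in the picture, with its rib upright at x≈397 and spanning rows 208–282. I'll refine the fit.

```bash
python3 - <<'E'
from h import *
T=np.load('Tc.npy');s=cv2.imread('pics/wc.png')
m,st,c=blob(s,(105,100,30),(125,255,255),(316,185),3);print(st)
h=cv2.convexHull(np.argwhere(m>0)[:,::-1].astype(np.int32));mm=np.zeros(m.shape,np.uint8);cv2.fillConvexPoly(mm,h,1)
p,i=hullfit([('wrist',T,mm.astype(float))],boxpts(.078,.078,0,.051),[.54,-.214,.3],lambda p:mat(p[0],p[1],.07,p[2]));print('cap',p,i,np.degrees(p[2]));np.save('cap.npy',p)
hs=cv2.cvtColor(s,cv2.COLOR_BGR2HSV);w=cv2.inRange(hs,(0,0,140),(180,70,255))*mm
r=cv2.minAreaRect(np.argwhere(w>0)[:,::-1].astype(np.float32));q=cv2.boxPoints(r);print('rib',r,np.round(atz('wrist',q,.147,T),4).tolist(), atz('wrist',[r[0]],.147,T))
move([p[0],p[1],.141-bot.hold_point_z],np.degrees(p[2])+90)
E
```

```text
[ 277  148   81   79 5052]
cap [ 0.53930425 -0.21531438  0.29202597] 0.9575892137484283 16.731855598125097
rib ((332.5, 198.5), (47.0, 55.0), 0.0) [[0.5394, -0.2418, 0.147], [0.5238, -0.19, 0.147], [0.5643, -0.1774, 0.147], [0.5827, -0.2283, 0.147]] [[ 0.55226067 -0.20853175  0.147     ]]
shift [ -0.9  -0.  128. ] yaw now 107.25 turn 0.5
```

{"method": "send_rows", "body": {
  "targets": "-1 0 40 0 0;-1 0 80 0 0;-1 0 110 0 0;-1 0 127 0 0;-1 0 127 0 0;-1 0 127 0 100;-1 0 127 0 220;-1 0 127 0 255;-1 0 127 0 255;-1 0 127 0 255;-1 0 127 0 255;-1 0 127 0 255",
  "newtons": 45
}}

```text
time: 5.62
ee_pos: [0.5395, -0.2155, 0.1236]
tcp_rot: [180.0, 0.0, 107.2]
wrist_force: [0.6, 0.5, 4.3]
opening: 0.013
grasp_force: 48.3
```

{"method": "send_rows", "body": {
  "targets": "0 0 -10 0 255;0 0 -25 0 255;0 0 -50 0 255;0 0 -80 0 255;0 0 -110 0 255;0 0 -130 0 255;0 0 -130 0 255;0 0 -130 0 255"
}}

```text
time: 6.62
ee_pos: [0.5392, -0.2155, 0.2526]
tcp_rot: [-180.0, -0.0, 107.2]
wrist_force: [-0.5, -0.3, -0.5]
opening: 0.0132
grasp_force: 47.6
```

```bash
python3 - <<'E'
from h import *
b=np.load('box.npy');M=mat(b[0],b[1],0,b[2]);g=(M@[0,.0485,.005,1])[:3];print(g)
move([g[0],g[1],.24],np.degrees(b[2])+90)
s=camera('wrist');np.save('Td.npy',tool());cv2.imwrite('pics/wd.png',s)
# strainer/socket orange blob in scene+wrist
for n in('scene','wrist'):
    s=camera(n);w=cv2.inRange(cv2.cvtColor(s,cv2.COLOR_BGR2HSV),(4,130,80),(18,255,255));k,l,st,c=cv2.connectedComponentsWithStats(w);print(n,[(st[j].tolist(),c[j].round(1).tolist()) for j in range(1,k) if st[j,4]>15][:12])
E
```

```text
[0.52736215 0.29687947 0.005     ]
shift [493.  140.   12.8] yaw now 107.18 turn 11.6
scene [([0, 0, 100, 353, 17445], [34.0, 193.7]), ([34, 0, 16, 25, 148], [41.0, 11.6]), ([48, 36, 37, 82, 526], [65.5, 73.9]), ([85, 130, 11, 17, 63], [90.4, 138.2]), ([90, 147, 5, 7, 16], [92.2, 149.9]), ([93, 149, 6, 13, 25], [96.0, 155.7]), ([96, 160, 7, 11, 24], [99.5, 165.0]), ([266, 187, 15, 14, 133], [272.7, 194.7]), ([79, 226, 6, 9, 17], [81.2, 230.6]), ([76, 244, 10, 7, 25], [80.4, 247.5]), ([519, 283, 38, 32, 488], [537.5, 298.6]), ([354, 332, 27, 15, 102], [367.1, 339.0])]
wrist [([297, 159, 37, 11, 158], [317.0, 165.4]), ([72, 379, 14, 9, 57], [77.6, 382.4])]
```

{"method": "send_rows", "body": {
  "targets": "20 6 0 0 255;60 17 0 2 255;105 30 0 4 255;150 43 0 6 255;195 56 0 8 255;240 68 0 10 255;285 81 0 11.6 255;330 94 0 11.6 255;375 107 5 11.6 255;415 118 10 11.6 255;450 128 13 11.6 255;475 135 13 11.6 255;493 140 13 11.6 255;493 140 13 11.6 255;493 140 13 11.6 255;493 140 13 11.6 255"
}}

```text
time: 8.78
ee_pos: [0.5276, 0.2961, 0.2405]
tcp_rot: [180.0, -0.0, 95.5]
wrist_force: [0.1, -0.2, -0.6]
opening: 0.013
grasp_force: 47.5
```

```bash
python3 - <<'E'
from h import *
T=tool();np.save('Te.npy',T);s=camera('wrist');cv2.imwrite('pics/we.png',s)
b=np.load('box.npy');M=mat(b[0],b[1],0,b[2])
for z in(.045,):
    X=[(M@[a*.047,c*.095,z,1])[:3] for a,c in((-1,-1),(1,-1),(1,1),(-1,1))]
    q=proj('wrist',X,T);cv2.polylines(s,[q.round().astype(int)],True,(0,0,255))
# cap rim as held
th=np.radians(R.from_matrix(T[:3,:3]).as_euler('xyz',degrees=True)[2]-90)
C=mat(T[0,3],T[1,3],T[2,3]-.0536,th);q=proj('wrist',boxpts(.078,.078,0,.051)@C[:3,:3].T+C[:3,3],T)
for a in q: cv2.circle(s,tuple(int(v) for v in a),2,(0,255,0),-1)
cv2.imwrite('pics/we2.png',cv2.resize(s,(800,500),interpolation=2))
m,_,c=blob(cv2.imread('pics/we.png'),(105,100,30),(125,255,255),(316,300),3)
m2=m;print(_)
E
```

```text
[  246   170   141   123 11189]
```

View pics/we2.png

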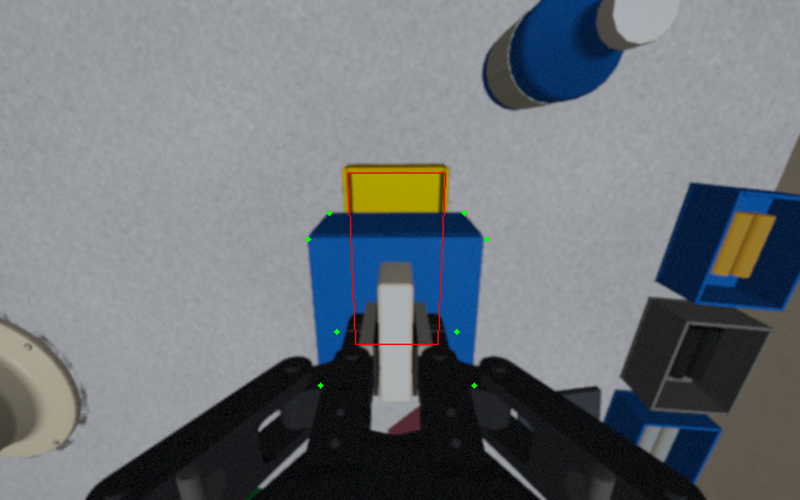

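{"method": "send_rows", "body": {
  "targets": "0 -1 30 0 255;0 -1 70 0 255;0 -1 110 0 255;0 -1 140 0 255;0 -1 155 0 255;0 -1 165 0 255;0 -1 172 0 255;0 -1 177 0 255;0 -1 180 0 255;0 -1 181 0 255;0 -1 181 0 255"
}}

```text
time: 10.2
ee_pos: [0.5266, 0.2968, 0.0595]
tcp_rot: [180.0, -0.0, 95.6]
wrist_force: [-0.1, -0.1, 0.4]
opening: 0.0131
grasp_force: 47.6
```

{"method": "send_rows", "body": {
  "targets": "0 0 1 0 255;0 0 1.5 0 255;0 0 1.5 0 255"
}}

```text
time: 10.58
ee_pos: [0.5268, 0.2969, 0.0586]
tcp_rot: [179.9, -0.0, 95.6]
wrist_force: [-1.1, -0.5, 5.3]
opening: 0.013
grasp_force: 48.4
```

{"method": "send_rows", "body": {
  "targets": "0 0 1 0 150;0 0 1 0 60;0 0 1 0 0;0 0 1 0 0;0 0 0 0 0;0 0 -10 0 0;0 0 -40 0 0;0 0 -90 0 0;0 0 -140 0 0;0 0 -190 0 0;0 0 -200 0 0;0 0 -200 0 0"
}}

```text
time: 12.08
ee_pos: [0.5267, 0.2969, 0.2584]
tcp_rot: [179.9, -0.0, 95.6]
wrist_force: [-0.3, -0.2, -0.0]
opening: 0.0854
grasp_force: 0.0
```

```bash
python3 - <<'E'
from h import *
T=tool();s=camera('wrist');cv2.imwrite('pics/wf.png',s);s2=camera('side');sc=camera('scene')
cv2.imwrite('pics/wf2.png',np.hstack([cv2.resize(s,(500,312))[:,60:440],cv2.resize(s2[240:330,240:340],(340,312),interpolation=2)]))
cv2.imwrite('pics/scf.png',sc)
# strainer: orange, in scene
m,st,c=blob(sc,(4,130,80),(18,255,255),(272,194));print(st,c,atz('scene',[c],.09))
move([.54,-.2155,.2526],107)
E
```

```text
[266 187  15  14 122] [272.49180328 194.81967213] [[ 0.55019223 -0.21100753  0.09      ]]
shift [-511.   -36.     4.1] yaw now 95.58 turn -11.4
```

View pics/wf2.png

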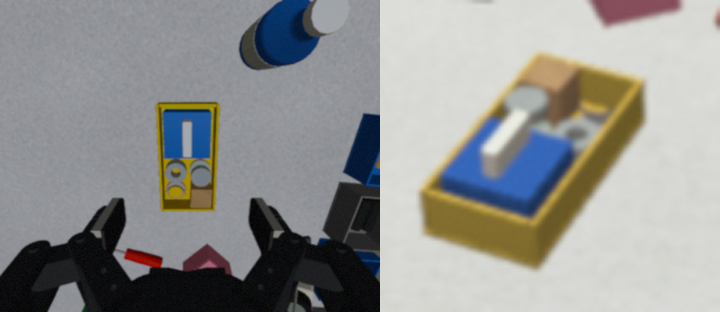

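The cap lies flat in the free half at about (187,135), and the four parts stand as before. Next I return over the pump.

{"method": "send_rows", "body": {
  "targets": "-30 -2 0 -2 0;-75 -5 0 -4 0;-125 -9 0 -6 0;-175 -12 0 -8 0;-225 -16 0 -10 0;-275 -19 0 -11.4 0;-325 -23 0 -11.4 0;-375 -26 0 -11.4 0;-425 -30 0 -11.4 0;-470 -33 0 -11.4 0;-500 -35 0 -11.4 0;-511 -36 4 -11.4 0;-511 -36 4 -11.4 0;-511 -36 4 -11.4 0"
}}

```text
time: 13.98
ee_pos: [0.5403, -0.2143, 0.2536]
tcp_rot: [-180.0, -0.0, 107.0]
wrist_force: [0.4, 1.0, -0.5]
opening: 0.0859
grasp_force: 0.0
```

```bash
python3 - <<'E'
from h import *
T=tool();np.save('Tg.npy',T);s=camera('wrist');cv2.imwrite('pics/wg.png',s);cv2.imwrite('pics/wg2.png',cv2.resize(s[90:290,200:440],(720,600),interpolation=2))
E
```

```text
(no output)
```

View pics/wg2.png

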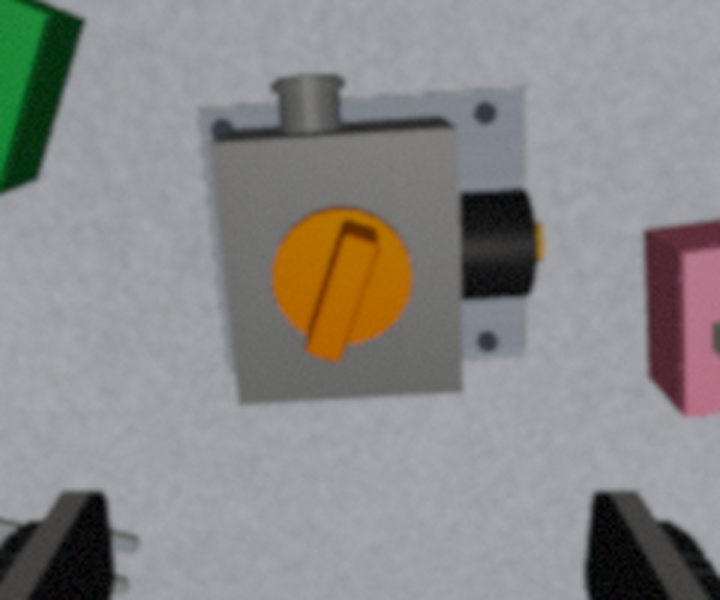

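The strainer's flange is centred at about (342,275) in the crop, and its bar is skewed from (360,240) to (324,356). I'll measure both.

```bash
python3 - <<'E'
from h import *
T=np.load('Tg.npy')
f=lambda L:[(200+x/3,90+y/3) for x,y in L]
q=atz('wrist',f([(343,237),(377,243),(341,360),(307,352)]),.108,T);print(q,np.linalg.norm(np.diff(q,axis=0),axis=1))
d=(q[0]+q[1]-q[2]-q[3])/2;yaw=np.degrees(np.arctan2(-d[0],d[1]));c=q.mean(0);print('bar',c,yaw)
s=cv2.imread('pics/wg.png');m,st,_=blob(s,(4,130,60),(20,255,255),(314,181));
fl=atz('wrist',f([(272,278),(412,275)]),.078,T);print(fl,np.linalg.norm(fl[1]-fl[0]))
blk=atz('wrist',f([(216,140),(456,125),(462,392),(240,404)]),.07,T);print('block',blk.mean(0),np.linalg.norm(np.diff(blk,axis=0),axis=1))
dd=(blk[1]+blk[0]-blk[2]-blk[3]);print(np.degrees(np.arctan2(-dd[0],dd[1])))
move([c[0],c[1],.102-bot.hold_point_z],yaw+90)
E
```

```text
[[ 0.53148043 -0.19544769  0.108     ]
 [ 0.54358102 -0.19399213  0.108     ]
 [ 0.54423493 -0.23991589  0.108     ]
 [ 0.5313375  -0.24057483  0.108     ]] [0.01218781 0.04592841 0.01291425]
bar [ 0.53765847 -0.21748264  0.108     ] 0.32154429994340666
[[ 0.51115764 -0.22568262  0.078     ]
 [ 0.56366795 -0.20831291  0.078     ]] 0.05530857828532771
block [ 0.53807507 -0.21712412  0.07      ] [0.0921892  0.11064004 0.09459572]
20.08266859162404
shift [ -2.3  -3.6 170.5] yaw now 107.04 turn 16.7
```

{"method": "send_rows", "body": {
  "targets": "-2 -4 40 8 0;-2 -4 80 16.7 0;-2 -4 120 16.7 0;-2 -4 150 16.7 0;-2 -4 165 16.7 0;-2 -4 170 16.7 0;-2 -4 170 16.7 0;-2 -4 170 16.7 100;-2 -4 170 16.7 220;-2 -4 170 16.7 255;-2 -4 170 16.7 255;-2 -4 170 16.7 255;-2 -4 170 16.7 255;-2 -4 170 16.7 255",
  "newtons": 40
}}

```text
time: 15.78
ee_pos: [0.5372, -0.2184, 0.084]
tcp_rot: [180.0, 0.0, 90.3]
wrist_force: [-0.1, 1.2, 3.1]
opening: 0.0133
grasp_force: 40.3
```

{"method": "send_rows", "body": {
  "targets": "0 0 -10 0 255;0 0 -22 0 255;0 0 -34 0 255;0 0 -44 0 255;0 0 -44 0 255;3 0 -44 0 255;6 0 -44 0 255;9 0 -44 0 255;12 0 -44 0 255;12 0 -44 0 255",
  "newtons": 25
}}

```text
time: 17.02
ee_pos: [0.5374, -0.207, 0.1282]
tcp_rot: [179.9, 0.1, 90.3]
wrist_force: [1.5, -3.8, 1.6]
opening: 0.0132
grasp_force: 40.3
```

{"method": "send_rows", "body": {
  "targets": "4 0 0 0 255;8 0 0 0 255;12 0 0 0 255;16 0 0 0 255;20 0 0 0 255;24 0 0 0 255;27 0 0 0 255;30 0 0 0 255;30 0 0 0 255",
  "newtons": 25
}}

```text
time: 18.15
ee_pos: [0.537, -0.1769, 0.1276]
tcp_rot: [180.0, 0.1, 90.3]
wrist_force: [0.8, -5.2, -1.6]
opening: 0.0135
grasp_force: 40.2
```

```bash
python3 - <<'E'
from h import *
w=camera('wrist');a=camera('scene');b=camera('side');cv2.imwrite('pics/t_s.png',a);cv2.imwrite('pics/t_d.png',b);cv2.imwrite('pics/t_w.png',w)
cv2.imwrite('pics/t.png',np.hstack([cv2.resize(a[130:240,225:325],(400,440),interpolation=2),cv2.resize(b[120:230,300:400],(400,440),interpolation=2)]))
E
```

```text
(no output)
```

View pics/t.png

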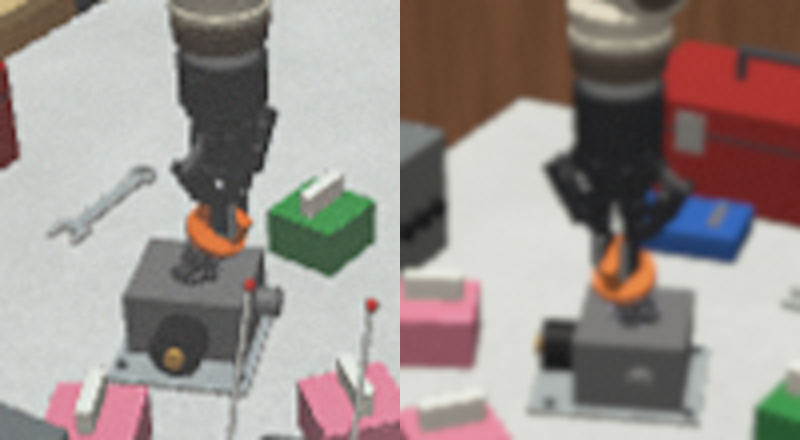

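{"method": "send_rows", "body": {
  "targets": "-1 0 -6 0 255;-1 0 -20 0 255;-1 0 -50 0 255;-1 0 -90 0 255;-1 0 -130 0 255;-1 0 -170 0 255;-1 0 -205 0 255;-1 0 -228 0 255;-1 0 -228 0 255",
  "newtons": 60
}}

```text
time: 19.42
ee_pos: [0.5372, -0.1772, 0.3579]
tcp_rot: [179.8, 0.0, 90.3]
wrist_force: [0.1, 0.3, -1.0]
opening: 0.0132
grasp_force: 63.5
```

```bash
python3 - <<'E'
from h import *
move([.657,-.0066,.355])
print(bot.get_obs()['q'])
E
```

```text
shift [170.  120.6   3.2] yaw now 90.29 
[-1.82707358e+01  1.26209610e+01  3.33338952e+01  1.10526174e+02
  2.51802900e-02  7.14412319e+01]
```

{"method": "send_rows", "body": {
  "targets": "5 3 0 -6 255;20 14 0 -14 255;40 28 0 -23 255;60 42 0 -32 255;80 56 0 -41 255;100 70 0 -50 255;120 85 0 -59 255;140 99 1 -68 255;155 110 2 -77 255;165 117 3 -86 255;170 121 3 -95 255;170 121 3 -103 255;170 121 3 -103 255;170 121 3 -103 255;170 121 3 -103 255"
}}

```text
time: 21.3
ee_pos: [0.657, -0.0069, 0.3527]
tcp_rot: [180.0, -0.0, -166.8]
wrist_force: [-0.5, 0.6, -1.3]
opening: 0.0128
grasp_force: 63.5
```

```bash
python3 - <<'E'
from h import *
T=tool();np.save('Th.npy',T)
w=camera('wrist');a=camera('scene');b=camera('side');cv2.imwrite('pics/u_s.png',a);cv2.imwrite('pics/u_d.png',b);cv2.imwrite('pics/u_w.png',w)
f=np.array([.697,.003,.22]);print(proj('scene',f),proj('side',f))
g=T[:3,3]+T[:3,2]*-.0187
for n in('scene','side','wrist'):print(n,proj(n,g,T))
gs=proj('scene',g)[0].astype(int);gd=proj('side',g)[0].astype(int);print(gs,gd)
k=lambda im,c:cv2.resize(im[c[1]-25:c[1]+55,c[0]-35:c[0]+35],(262,300),interpolation=2)
cv2.imwrite('pics/u.png',np.hstack([k(a,gs),k(b,gd),cv2.resize(w[150:350,216:416],(276,300))]))
E
```

```text
[[302.17692503 203.25375767]] [[282.42960086 174.16869954]]
scene [[305.84119444 149.92082417]]
side [[292.58694067 129.65391364]]
wrist [[314.86948777 276.28178312]]
[305 149] [292 129]
```

View pics/u.png

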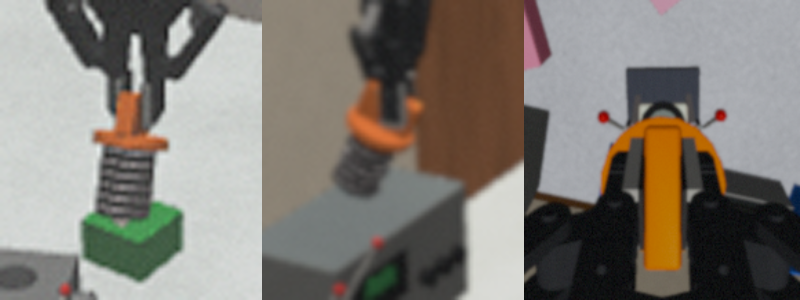

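The strainer is tilted the right way in the grip, and both red balls are visible in the wrist view at about (273,228) and (359,227) px. I'll fit the tilt numerically and refine the focus from the wrist view.

```bash
cat > fit.py <<'E'
from h import *
from scipy.optimize import minimize
def circ(r,z): t=np.linspace(0,2*np.pi,48,False);return np.c_[r*np.cos(t),r*np.sin(t),0*t+z]
FL=np.vstack([circ(.028,.052),circ(.028,.060)]);BAR=boxpts(.014,.048,.06,.09);ME=np.vstack([circ(.02,0),circ(.02,.052)])
def Mtool(th,d,v,ph=0):
    # strainer in tool frame: upright: z=-tool z, y=tool x, x=tool y ; tilt th so that the grip end leans to tool +x
    A=np.array([[0,1,0],[1,0,0],[0,0,-1.]])
    Rr=R.from_euler('y',-th).as_matrix()@R.from_euler('x',ph).as_matrix()@A
    M=np.eye(4);M[:3,:3]=Rr;M[:3,3]=np.array([0,0,-.0187])-Rr@[0,v,d];return M
S=4
def prep(n,im,T,g):
    c=proj(n,g,T)[0].astype(int);h=70 if n=='wrist' else 40
    y0,x0=max(c[1]-h,0),max(c[0]-h,0)
    big=cv2.resize(im[y0:y0+2*h+20,x0:x0+2*h],None,fx=S,fy=S,interpolation=cv2.INTER_CUBIC);hs=cv2.cvtColor(big,cv2.COLOR_BGR2HSV)
    O=cv2.inRange(hs,(4,120,50),(22,255,255))>0;D=(hs[...,2]<75)&~O|((hs[...,2]<110)&(hs[...,1]<60)&(n!='scene')&~O)
    return n,T,x0,y0,O,D
def fill(n,T,M,P,x0,y0,sh):
    q=proj(n,(P@M[:3,:3].T+M[:3,3])@T[:3,:3].T+T[:3,3],T);q=((q-[x0,y0]+.5)*S-.5);im=np.zeros(sh,np.uint8)
    cv2.fillConvexPoly(im,cv2.convexHull((q*16).round().astype(np.int32)),1,8,4);return im>0
def cost(p,views,per=False):
    M=Mtool(*p);c=[]
    for n,T,x0,y0,O,D in views:
        U=fill(n,T,M,FL,x0,y0,O.shape)|fill(n,T,M,BAR,x0,y0,O.shape)
        c.append(((U&~O&~D).sum()+(O&~U).sum())/O.sum())
    return c if per else np.mean(c)
def fitall(views,p0):
    p=np.array(p0)
    for k in(1,.4,.15):
        st=np.array([.12,.004,.004,.05])[:len(p)]*k
        r=minimize(cost,p,args=(views,),method='Nelder-Mead',options=dict(initial_simplex=np.vstack([p]+[p+np.eye(len(p))[i]*st[i] for i in range(len(p))]),xatol=1e-5,fatol=1e-6));p=r.x
    return p,cost(p,views,True)
E
python3 - <<'E'
from fit import *
T=np.load('Th.npy');g=T[:3,3]-T[:3,2]*.0187
V=[prep(n,cv2.imread(f'pics/u_{k}.png'),T,g) for n,k in(('scene','s'),('side','d'),('wrist','w'))]
for sub in(V,V[:1],V[1:2],V[2:],V[::2]):
    for p0 in([.51,.084,0.],):print([v[0] for v in sub],*fitall(sub,p0))
print('phi',*fitall(V,[.51,.084,0,0]))
w=cv2.imread('pics/u_w.png');hs=cv2.cvtColor(w,cv2.COLOR_BGR2HSV);m=cv2.inRange(hs,(0,110,60),(6,255,255))|cv2.inRange(hs,(172,110,60),(180,255,255))
k,l,st,c=cv2.connectedComponentsWithStats(m);B=[c[j] for j in range(1,k) if 8<st[j,4]<90 and 200<c[j][1]<260];print(B,[st[j] .tolist() for j in range(1,k)][:8])
E
```

```text
['scene', 'side', 'wrist'] [5.06680957e-01 8.67075380e-02 3.57767547e-04] [np.float64(0.37134778510838834), np.float64(0.9153052706892439), np.float64(0.10346842034984643)]
['scene'] [ 0.50923968  0.08685766 -0.00244522] [np.float64(0.3595664467483506)]
['side'] [0.45936688 0.08653268 0.00086138] [np.float64(0.9140531838778917)]Traceback (most recent call last):
  File "<stdin>", line 5, in <module>
  File "fit.py", line 30, in fitall
    r=minimize(cost,p,args=(views,),method='Nelder-Mead',options=dict(initial_simplex=np.vstack([p]+[p+np.eye(len(p))[i]*st[i] for i in range(len(p))]),xatol=1e-5,fatol=1e-6));p=r.x
    res = _minimize_neldermead(fun, x0, args, callback, bounds=bounds,
                               **options)
    fsim[j] = func(sim[j])
              ~~~~^^^^^^^^
    fx = function(np.copy(x), *(wrapper_args + args))
  File "fit.py", line 23, in cost
    U=fill(n,T,M,FL,x0,y0,O.shape)|fill(n,T,M,BAR,x0,y0,O.shape)
                                   ~~~~^^^^^^^^^^^^^^^^^^^^^^^^^
  File "fit.py", line 18, in fill
    q=proj(n,(P@M[:3,:3].T+M[:3,3])@T[:3,:3].T+T[:3,3],T);q=((q-[x0,y0]+.5)*S-.5);im=np.zeros(sh,np.uint8)
  File "h.py", line 14, in proj
    K,d,P=campose(n,T);Q=np.linalg.inv(P);return cv2.projectPoints(np.array(X,float).reshape(-1,1,3),cv2.Rodrigues(Q[:3,:3])[0],Q[:3,3],K,d)[0].reshape(-1,2)
          ~~~~~~~^^^^^
  File "h.py", line 7, in campose
    m=camera_model(n);P=m['pose'] if 'pose' in m else (tool() if T is None else T)@m['T_tool_cam'];return np.array(m['K']),np.array(m['dist_coeffs']),np.array(P)
ValueError: time passes only in moves, steps and waits
```

```bash
sed -i 's/^from scipy.spatial/import functools;camera_model=functools.lru_cache(camera_model)\nfrom scipy.spatial/' h.py
sed -i "s/    O=cv2.inRange.*>0;/    O=cv2.inRange(hs,(4,185 if n=='side' else 120,110 if n=='side' else 50),(22,255,255));k,l,st,cc=cv2.connectedComponentsWithStats(O);O=l==1+np.argmax(st[1:,4]);/" fit.py
python3 - <<'E'
from fit import *
T=np.load('Th.npy');g=T[:3,3]-T[:3,2]*.0187
V=[prep(n,cv2.imread(f'pics/u_{k}.png'),T,g) for n,k in(('scene','s'),('side','d'),('wrist','w'))]
print([(v[4].sum()/16) for v in V],[np.argwhere(v[4]).ptp(0)/4 if hasattr(np.ndarray,'ptp') else np.ptp(np.argwhere(v[4]),axis=0)/4 for v in V])
for sub in(V,V[:1],V[1:2],V[2:],V[::2]):
    p,c=fitall(sub,[.51,.084,0.]);print([v[0] for v in sub],p.round(4),np.round(c,3))
print('phi',*fitall(V,[.51,.084,0,0]))
w=cv2.imread('pics/u_w.png');hs=cv2.cvtColor(w,cv2.COLOR_BGR2HSV);m=cv2.inRange(hs,(0,110,60),(6,255,255))|cv2.inRange(hs,(172,110,60),(180,255,255))
k,l,st,c=cv2.connectedComponentsWithStats(m);print([(c[j].round(1).tolist(),st[j,4]) for j in range(1,k) if st[j,4]>4])
E
```

```text
Traceback (most recent call last):
AttributeError: `ptp` was removed from the ndarray class in NumPy 2.0. Use np.ptp(arr, ...) instead.
```

```bash
cat > m.py <<'E'
from fit import *
import sys
def measure(pre,T,balls=True):
    g=T[:3,3]-T[:3,2]*.0187
    V=[prep(n,cv2.imread(f'pics/{pre}_{k}.png'),T,g) for n,k in(('scene','s'),('side','d'),('wrist','w'))]
    print([v[4].sum()/16 for v in V])
    for sub in(V,V[:1],V[1:2],V[2:],V[::2]):
        p,c=fitall(sub,[.51,.084,0.]);print([v[0] for v in sub],p.round(4),np.round(c,3))
    print('phi',*fitall(V,[.51,.084,0,0]))
    w=cv2.imread(f'pics/{pre}_w.png');hs=cv2.cvtColor(w,cv2.COLOR_BGR2HSV);m=cv2.inRange(hs,(0,110,60),(6,255,255))|cv2.inRange(hs,(172,110,60),(180,255,255))
    k,l,st,c=cv2.connectedComponentsWithStats(m);print([(c[j].round(1).tolist(),int(st[j,4])) for j in range(1,k) if st[j,4]>4])
E
python3 -c "
from m import *
measure('u',np.load('Th.npy'))"
```

```text
[np.float64(132.625), np.float64(43.9375), np.float64(3678.4375)]
['scene', 'side', 'wrist'] [ 0.5849  0.0845 -0.    ] [0.55  3.871 0.109]
['scene'] [ 0.5092  0.0869 -0.0024] [0.36]
['side'] [0.659  0.0799 0.0029] [3.472]
['wrist'] [0.435  0.0891 0.0024] [0.075]
['scene', 'wrist'] [0.5065 0.0867 0.0006] [0.373 0.085]
phi [ 0.68228485  0.08342046  0.00082975 -0.21778463] [np.float64(0.7408105560791706), np.float64(3.3968705547652918), np.float64(0.21957352816243308)]
[([349.0, 29.3], 928), ([224.2, 167.8], 280), ([357.9, 226.7], 43), ([273.3, 227.9], 45)]
```

```bash
sed -i "s/(4,185 if n=='side' else 120,110 if n=='side' else 50)/(4,140 if n=='side' else 120,135 if n=='side' else 50)/" fit.py
python3 - <<'E'
s=open('fit.py').read()
s=s.replace("    return n,T,x0,y0,O,D\n","""    if n!='wrist':
        F=boxpts(.024,.06,-.10,-.004);D=D|fill(n,T,np.eye(4),F,x0,y0,O.shape)
    return n,T,x0,y0,O,D
""").replace("c.append(((U&~O&~D).sum()+(O&~U).sum())/O.sum())","c.append(((U&~O&~D).sum()+(O&~U&~(D&(n!='wrist'))).sum())/O.sum())")
open('fit.py','w').write(s)
E
python3 -c "
from m import *
T=np.load('Th.npy');measure('u',T)
g=T[:3,3]-T[:3,2]*.0187
for n,k in(('scene','s'),('side','d')):
    n,_,x0,y0,O,D=prep(n,cv2.imread(f'pics/u_{k}.png'),T,g);M=Mtool(.513,.0847,0)
    U=fill(n,T,M,FL,x0,y0,O.shape)|fill(n,T,M,BAR,x0,y0,O.shape)
    A=np.where(O,2,0)+np.where(U,1,0);A=A[2::5,2::4];r=np.argwhere(A)
    for row in A[r[:,0].min():r[:,0].max()+1,r[:,1].min():r[:,1].max()+1]:print(''.join('.uo#'[v] for v in row))
"
```

```text
[np.float64(132.625), np.float64(116.9375), np.float64(3678.4375)]
['scene', 'side', 'wrist'] [0.4843 0.0857 0.001 ] [0.166 0.39  0.08 ]
['scene'] [ 0.5074  0.0867 -0.0011] [0.134]
['side'] [0.3952 0.0831 0.0042] [0.28]
['wrist'] [0.435  0.0891 0.0024] [0.075]
['scene', 'wrist'] [0.5054 0.0867 0.0007] [0.135 0.085]
phi [ 0.4885425   0.08609528  0.00099207 -0.0327883 ] [np.float64(0.14891611687087652), np.float64(0.39444147514698025), np.float64(0.06403873927448815)]
[([349.0, 29.3], 928), ([224.2, 167.8], 280), ([357.9, 226.7], 43), ([273.3, 227.9], 45)]
.......uu#uuuu.......
.......u######uuu....
.......######uuuu....
.......######uuuu....
.......######uuuu....
.......######uuuu....
......u######uuu.....
......u######uuu.....
.uuuu.u######uuu.....
uu#############u.....
uu################uuu
....ooo#############u
.........ooooooo####u
......uuuu...........
......uuuuuu.........
.....###uuuuu........
....u##uuuuuuuu......
....##uuuuuuuuuuu....
..u###uuuuuuuuuuuuu..
.u##uuuuuuuuuuuuuuuuu
u###uuuuuuuuuuuuuuuuu
######uuuuuuuuuuuuuu.
#######uuuuuuuuuuuuu.
########uuuuuuuuuuu..
.#########uuuuuuuu...
..###############u...
...u##############...
.....u###########....
.......uuu#####uu....
...........uuuu......
```

```bash
python3 -c "
from h import *
X=np.array([.33,.30,.22]);print(proj('side',X),proj('side',X-[-.04,-.02,.06]),proj('scene',X-[-.04,-.02,.06]))
for n in('side','scene'):
    c,r=ray(n,proj(n,X-[-.04,-.02,.06]));print(c+r*(-c[2]/r[0,2]))
move(X,-150)"
```

```text
[[341.07750212 255.50930816]] [[322.49494252 275.44674743]] [[436.72078108 195.72436939]]
[[4.75426931e-01 1.42940803e-01 1.11022302e-16]]
[[0.11983403 0.28710744 0.        ]]
shift [248.2 373.6 132.8] yaw now -166.77 turn -16.8
```

{"method": "send_rows", "body": {
  "targets": "15 20 0 -1 255;40 55 0 -3 255;70 95 0 -5 255;100 135 0 -7 255;130 175 0 -9 255;160 215 0 -11 255;190 255 10 -13 255;220 295 30 -15 255;250 335 55 -17 255;280 370 85 -17 255;305 402 115 -17 255;319 421 140 -17 255;319 421 153 -17 255;319 421 153 -17 255;319 421 153 -17 255;319 421 153 -17 255"
}}

```text
time: 23.45
ee_pos: [0.2507, 0.3296, 0.2007]
tcp_rot: [180.0, 0.1, -149.8]
wrist_force: [1.2, -0.3, -0.9]
opening: 0.0129
grasp_force: 63.4
```

```bash
python3 - <<'E'
from fit import *
T=tool();np.save('Ti.npy',T);g=T[:3,3]-T[:3,2]*.0187
a=camera('scene');b=camera('side');w=camera('wrist');cv2.imwrite('pics/v_s.png',a);cv2.imwrite('pics/v_d.png',b);cv2.imwrite('pics/v_w.png',w)
M=T@Mtool(.51,.0855,0);e=proj('side',M[:3,3])[0];print('pred mesh end',e,proj('side',g))
hs=cv2.cvtColor(b,cv2.COLOR_BGR2HSV);x,y=e.astype(int)
print(R.from_matrix(T[:3,:3]).as_euler('xyz',degrees=True))
for r in range(y-40,y+16,1):
    print(r,''.join('o' if 4<=hs[r,c,0]<=22 and hs[r,c,1]>110 else '%x'%(b[r,c].max()//16) for c in range(x-25,x+45)))
E
```

```text
pred mesh end [347.18600412 298.62238874] [[366.20829854 272.47157642]]
[ 1.79973723e+02  6.97097729e-02 -1.49794535e+02]
258 dddddddddddddddddddddddddddddddddddcb95322223689986326bddddddddddddddd
259 ddddddddddddddddddddddddddddddddddddca7322233578886336bddddddddddddddd
260 dddddddddddddddddddddddddddddddddddddb8422333577876436acdddddddddddddd
261 dddddddddddddddddddddddddddddddddddddc94223345777764459bcddddddddddddd
262 dddddddddddddddddddddddddddddddddddddca6323345677654347abccddddddddddd
263 ddddddddddddddddddddddddddddddddddddddb95322334555433479abbcdddddddddd
264 ddddddddddddddddddddddddddddddddddddddc9632223333332259aaaabbcdddddddd
265 ddddddddddddddddddddddddddddddddddddddc952112233332236accbaaabcddddddd
266 ddddddddddddddddddddddddddddddddddcdddc952112223322237bddccbbcdddddddd
267 ddddddddddddddddddddddddddddddddddccdcb842111233322249cddddccddddddddd
268 dddddddddddddddddddddddddddddddddcooooo84212222332225acddddddddddddddd
269 ddddddddddddddddddddddddddddddddcbooooooo211222222126bdddddddddddddddd
270 ddddddddddddddddddddddddddddddddboooooooo322222222237bdddddddddddddddd
271
[... 2521 characters left out ...]
ddddddddddddddddddddddddd
305 dddddccdddddddddcddccddccb9766668bcddddddddddddddddddddddddddddddddddd
306 ddddddddddddddddddcddddddccbba9abcdddddddddddddddddddddddddddddddddddd
307 ddddddddddddddddddddcddddddcccccdddddddddddddddddddddddddddddddddddddd
308 dddddddddddddddddddccccdddddddddddddccdddddddddddddddddddcdddddddddddd
309 cddddddddddddddddddcccdddddddddddddddddddddddddddddddddddddddddddddddd
310 cccdddddddddddddddddcccddddddddddddddddddddddddddddddddddddddddddddddd
311 ccccddccccdddddddddccccddddddddddddddddddddddddddddddddddddddddddddddd
312 cccccddcccdddddddddddddddddddddddddddddddddddddddddddddddddddddddddddd
313 dccccdddddddddddddddddddcddddddddddddddddddddddddddddddddcdddddddddddd
```

```bash
cat > fs.py <<'E'
from fit import *
def sview(n,im,T):
    g=T[:3,3]-T[:3,2]*.0187;_,_,x0,y0,O,D=prep(n,im,T,g);h=40
    big=cv2.resize(im[y0:y0+2*h+20,x0:x0+2*h],None,fx=S,fy=S,interpolation=cv2.INTER_LINEAR);hs=cv2.cvtColor(big,cv2.COLOR_BGR2HSV)
    obj=(hs[...,2]<150)|(hs[...,1]>90)
    # ignore all above the tips' level (the hand)
    F=np.vstack([boxpts(.03,.034,-.03,.0),boxpts(.06,.12,-.2,-.03)]);ex=fill(n,T,np.eye(4),F,x0,y0,O.shape)
    k,l,st,c=cv2.connectedComponentsWithStats((obj|ex).astype(np.uint8));obj=(l==1+np.argmax(st[1:,4]))
    yy=np.arange(obj.shape[0])[:,None];gy=(proj(n,g+[0,0,.012],T)[0][1]-y0)*S
    return n,T,x0,y0,obj,ex|(yy<gy)
def scost(p,V,per=False):
    M=Mtool(*p);c=[]
    for n,T,x0,y0,O,E in V:
        U=fill(n,T,M,FL,x0,y0,O.shape)|fill(n,T,M,BAR,x0,y0,O.shape)|fill(n,T,M,ME,x0,y0,O.shape)
        c.append(((U^O)&~E).sum()/(O&~E).sum())
    return c if per else np.mean(c)
def sfit(V,p0):
    p=np.array(p0)
    for k in(1,.4,.15):
        st=np.array([.12,.004,.004,.05])[:len(p)]*k
        p=minimize(scost,p,args=(V,),method='Nelder-Mead',options=dict(initial_simplex=np.vstack([p]+[p+np.eye(len(p))[i]*st[i] for i in range(len(p))]),xatol=1e-5,fatol=1e-6)).x
    return p.round(4),np.round(scost(p,V,True),3)
E
python3 - <<'E'
from fs import *
T=np.load('Ti.npy')
a=sview('side',cv2.imread('pics/v_d.png'),T);b=sview('scene',cv2.imread('pics/v_s.png'),T)
for V in([a],[b],[a,b]):print([v[0] for v in V],*sfit(V,[.5,.085,0.]),*sfit(V,[.5,.085,0.,0.]))
E
python3 -c "
from m import *
measure('v',np.load('Ti.npy'))"
```

```text
['side'] [0.4705 0.086  0.0006] [0.058] [4.739e-01 8.670e-02 2.000e-04 1.480e-02] [0.061]
['scene'] [0.4882 0.0861 0.0036] [0.153] [ 0.5053  0.0865  0.0011 -0.0037] [0.152]
['side', 'scene'] [0.4569 0.0859 0.0021] [0.065 0.185] [ 0.4603  0.0858  0.002  -0.0141] [0.062 0.163]
[np.float64(89.625), np.float64(210.875), np.float64(3541.0)]
['scene', 'side', 'wrist'] [5.37e-01 8.68e-02 2.00e-04] [0.158 0.574 0.093]
['scene'] [5.335e-01 8.750e-02 5.000e-04] [0.163]
['side'] [0.1193 0.0806 0.0082] [0.462]
['wrist'] [0.4544 0.0904 0.0025] [0.077]
['scene', 'wrist'] [0.5301 0.0867 0.0006] [0.15  0.089]
phi [ 0.52397256  0.08662737  0.00057787 -0.02912608] [np.float64(0.1708507670850767), np.float64(0.5711321873147599), np.float64(0.06027605196272239)]
[([9.6, 181.2], 856), ([7.8, 272.2], 481)]
```

```bash
python3 - <<'E'
from h import *
T=np.load('Th.npy')
def cen(im,n,near,r=4):
    S=6;x0,y0=int(near[0])-r,int(near[1])-r;p=im[y0:y0+2*r+1,x0:x0+2*r+1].astype(float);w=np.clip(p[...,2]-np.maximum(p[...,0],p[...,1])-25,0,None)
    ys,xs=np.mgrid[y0:y0+2*r+1,x0:x0+2*r+1];return (w*xs).sum()/w.sum(),(w*ys).sum()/w.sum()
fs=[]
for ks in (('u',),):
    im={n:cv2.imread(f'pics/u_{k}.png') for n,k in(('scene','s'),('side','d'),('wrist','w'))};im2={n:cv2.imread(f'pics/v_{k}.png') for n,k in(('scene','s'),('side','d'))}
    A=[('scene',cen(im2['scene'],'',(287,200.7)),None),('side',cen(im2['side'],'',(287.5,168.5)),None),('wrist',cen(im['wrist'],'',(273.3,227.9),6),T)]
    B=[('scene',cen(im2['scene'],'',(317.5,205.5)),None),('side',cen(im2['side'],'',(277.1,180.3)),None),('wrist',cen(im['wrist'],'',(357.9,226.7),6),T)]
    print([np.round(x[1],1) for x in A+B])
    for idx in((0,1),(0,1,2),(0,2),(1,2)):
        a,ea=tri([A[i] for i in idx]);b,eb=tri([B[i] for i in idx]);f=(a+b)/2
        print(idx,a.round(4),b.round(4),ea,eb,'sep %.4f'%np.linalg.norm(a-b),'f',f.round(4),'tilt %.3f'%np.arccos((f[2]-.085)/.155),'yaw %.1f'%np.degrees(np.arctan2(*(b-a)[[1,0]])))
E
```

```text
[array([286.9, 200.6]), array([287.4, 168.1]), array([273.3, 228. ]), array([317.4, 205.7]), array([277.2, 180.5]), array([358.1, 226.8])]
(0, 1) [ 0.708 -0.042  0.22 ] [0.686  0.0473 0.2201] [np.float64(0.3), np.float64(0.3)] [np.float64(0.2), np.float64(0.2)] sep 0.0920 f [0.697  0.0027 0.2201] tilt 0.513 yaw 103.9
(0, 1, 2) [ 0.7079 -0.0418  0.22  ] [0.6857 0.0475 0.2201] [np.float64(0.4), np.float64(0.2), np.float64(0.2)] [np.float64(0.3), np.float64(0.2), np.float64(0.3)] sep 0.0920 f [0.6968 0.0028 0.2201] tilt 0.513 yaw 104.0
(0, 2) [ 0.7079 -0.0418  0.2201] [0.6856 0.0474 0.2201] [np.float64(0.3), np.float64(0.3)] [np.float64(0.3), np.float64(0.3)] sep 0.0920 f [0.6967 0.0028 0.2201] tilt 0.512 yaw 104.0
(1, 2) [ 0.7079 -0.0416  0.2199] [0.6856 0.0477 0.2201] [np.float64(0.0), np.float64(0.0)] [np.float64(0.2), np.float64(0.2)] sep 0.0920 f [0.6968 0.0031 0.22  ] tilt 0.514 yaw 104.0
```

```bash
python3 - <<'E'
from fs import *
import fs
T=np.load('Ti.npy')
im=cv2.imread('pics/v_d.png')
for th in(120,140,160,180):
    src=open('fs.py').read().replace('<150','<%d'%th);ns={};exec(src,ns)
    n,_,x0,y0,O,E=ns['sview']('side',im,T)
    M=Mtool(.48,.086,0)
    low=np.vstack([circ(.032,.046),circ(.032,-.012)])
    E2=E|~fill(n,T,M,low,x0,y0,O.shape)|fill(n,T,M,np.vstack([circ(.03,.05),circ(.03,.062)]),x0,y0,O.shape)
    V=[(n,T,x0,y0,O,E2)]
    print(th,*ns['sfit']([(n,T,x0,y0,O,E)],[.5,.085,0.]),*sfit(V,[.5,.086,0.]),*sfit(V,[.45,.086,0.]))
E
```

```text
120 [0.4535 0.0844 0.0017] [0.107] [0.4498 0.0848 0.001 ] [0.109] [0.4237 0.0848 0.0029] [0.106]
140 [0.4645 0.0855 0.0009] [0.076] [0.4647 0.0859 0.0008] [0.059] [0.4466 0.0857 0.0019] [0.055]
160 [0.47   0.0868 0.0007] [0.045] [0.4641 0.0869 0.0012] [0.018] [0.4686 0.087  0.0009] [0.018]
180 [4.753e-01 8.810e-02 1.000e-04] [0.05] [0.4665 0.0881 0.001 ] [0.035] [0.4437 0.088  0.0025] [0.034]
```

```bash
python3 -c "
from h import *
move([.537,-.183,.26])"
```

```text
shift [  10.4 -587.2  -59.9] yaw now -149.77
```

{"method": "send_rows", "body": {
  "targets": "0 -15 -15 4 255;1 -50 -40 12 255;2 -90 -60 20 255;3 -130 -60 29 255;4 -170 -60 38 255;5 -210 -60 47 255;6 -250 -60 56 255;6 -290 -60 65 255;7 -330 -60 74 255;7 -370 -60 83 255;8 -410 -60 92 255;8 -450 -60 101 255;9 -490 -60 110 255;9 -530 -60 119 255;10 -560 -60 119.9 255;10 -580 -60 119.9 255;10 -587 -60 119.9 255;10 -587 -60 119.9 255;10 -587 -60 119.9 255"
}}

```text
time: 25.98
ee_pos: [0.5369, -0.1819, 0.2603]
tcp_rot: [180.0, -0.0, 90.4]
wrist_force: [-0.2, 0.2, -1.1]
opening: 0.0128
grasp_force: 63.4
```

```bash
python3 -c "
from h import *
move([.537,-.183,.1276],90.3)"
```

```text
shift [-1.100e+00  1.000e-01  1.327e+02] yaw now 90.37 turn 0.1
```

{"method": "send_rows", "body": {
  "targets": "-1 0 40 0 255;-1 0 80 0 255;-1 0 110 0 255;-1 0 124 0 255;-1 0 132 0 255;-1 0 132 0 255;2 0 132 0 255;4 0 132 0 255;6 0 132 0 255;8 0 132 0 255;9 0 132 0 255;9 0 132 0 255",
  "newtons": 40
}}

```text
time: 27.48
ee_pos: [0.5375, -0.1746, 0.1282]
tcp_rot: [180.0, 0.2, 90.3]
wrist_force: [0.7, -6.9, -0.3]
opening: 0.0129
grasp_force: 63.5
```

{"method": "send_rows", "body": {
  "targets": "1 0 0 0 255;2 0 0 0 255;2 0 0 0 255;0 0 -3 0 255;-1 0 -12 0 255;-1 0 -40 0 255;-1 0 -80 0 255;-1 0 -120 0 255;-1 0 -135 0 255;-1 0 -135 0 255"
}}

```text
time: 28.72
ee_pos: [0.5376, -0.1742, 0.2644]
tcp_rot: [179.9, 0.0, 90.4]
wrist_force: [0.0, 0.0, -1.0]
opening: 0.0128
grasp_force: 63.4
```

```bash
python3 -c "
from h import *
move([.2507,.3296,.2607],-149.8)"
```

```text
shift [ 505.8 -283.5    2.8] yaw now 90.39 turn 60.2
```

{"method": "send_rows", "body": {
  "targets": "15 -8 0 -5 255;45 -25 0 -13 255;80 -45 0 -22 255;120 -67 0 -31 255;160 -90 0 -40 255;200 -112 0 -49 255;240 -134 0 -58 255;280 -157 0 -67 255;320 -179 0 -76 255;360 -202 0 -85 255;400 -224 0 -94 255;435 -244 0 -103 255;465 -260 0 -112 255;490 -275 10 -119.9 255;506 -284 30 -119.9 255;506 -284 55 -119.9 255;506 -284 64 -119.9 255;506 -284 64 -119.9 255;506 -284 64 -119.9 255;506 -284 64 -119.9 255"
}}

```text
time: 31.22
ee_pos: [0.2502, 0.33, 0.1996]
tcp_rot: [180.0, 0.1, -149.7]
wrist_force: [-1.3, 0.3, -1.5]
opening: 0.0124
grasp_force: 63.3
```

```bash
cat > q.py <<'E'
from fs import *
T=tool();np.save('Tj.npy',T)
im=camera('side');cv2.imwrite('pics/x_d.png',im);print(T[:3,3],R.from_matrix(T[:3,:3]).as_euler('xyz',degrees=True))
for th in(150,160,170):
    src=open('fs.py').read().replace('<150','<%d'%th);ns={};exec(src,ns)
    n,_,x0,y0,O,E=ns['sview']('side',im,T);M=Mtool(.5,.086,0)
    low=np.vstack([circ(.032,.046),circ(.032,-.012)])
    E2=E|~fill(n,T,M,low,x0,y0,O.shape)|fill(n,T,M,np.vstack([circ(.03,.05),circ(.03,.062)]),x0,y0,O.shape)
    V=[(n,T,x0,y0,O,E2)]
    print(th,*ns['sfit']([(n,T,x0,y0,O,E)],[.5,.085,0.]),*sfit(V,[.5,.086,0.]),*sfit(V,[.5,.086,0.,0.]))
E
python3 q.py
```

```text
[0.25019067 0.32995887 0.19958402] [ 1.79970648e+02  6.61036220e-02 -1.49745747e+02]
150 [0.4956 0.0863 0.001 ] [0.057] [0.4885 0.0863 0.0013] [0.032] [0.4925 0.0867 0.0011 0.0115] [0.032]
160 [0.4989 0.0868 0.0007] [0.048] [0.4861 0.087  0.0017] [0.017] [0.4802 0.0877 0.0017 0.0167] [0.014]
170 [0.4953 0.0873 0.0013] [0.043] [0.4837 0.0875 0.002 ] [0.017] [ 0.4957  0.0874  0.0014 -0.001 ] [0.016]
```

```bash
python3 - <<'E'
from fit import *
f=np.array([.6968,.0029,.2201])
Rt=R.from_euler('xyz',[180,0,-166.0],degrees=True).as_matrix();t=f-Rt@Mtool(.49,.0868,.0013)[:3,3];print(t)
move(t+[0,0,.09],-166);
E
```

```text
[ 0.65605014 -0.00726008  0.27737468]
shift [-180.9 -495.7 -168. ] yaw now -149.74 turn 16.3
```

{"method": "send_rows", "body": {
  "targets": "-3 -10 -30 0 255;-12 -33 -80 2 255;-25 -65 -130 4 255;-38 -105 -160 6 255;-53 -145 -168 8 255;-67 -185 -168 10 255;-82 -225 -168 12 255;-97 -265 -168 14 255;-111 -305 -168 16.3 255;-126 -345 -168 16.3 255;-140 -385 -168 16.3 255;-155 -425 -168 16.3 255;-167 -458 -168 16.3 255;-175 -480 -168 16.3 255;-181 -496 -168 16.3 255;-181 -496 -168 16.3 255;-181 -496 -168 16.3 255;-181 -496 -168 16.3 255"
}}

```text
time: 33.52
ee_pos: [0.6557, -0.0067, 0.3675]
tcp_rot: [-180.0, 0.0, -166.0]
wrist_force: [-0.9, 0.2, -1.3]
opening: 0.0131
grasp_force: 63.3
```

```bash
python3 - <<'E'
from h import *
move([.6561,-.0073,.2774],-166)
E
```

```text
shift [-0.2 -0.6 90.1] yaw now -165.99 turn 0.0
```

{"method": "send_rows", "body": {
  "targets": "0 -0.5 25 0 255;0 -0.5 50 0 255;0 -0.5 70 0 255;0 -0.5 82 0 255;0 -0.5 88 0 255;0 -0.5 90 0 255;0 -0.5 90 0 255;0 -0.5 90 0 255;0 -0.5 90 0 255"
}}

```text
time: 34.65
ee_pos: [0.6565, -0.0078, 0.2771]
tcp_rot: [-180.0, 0.0, -166.0]
wrist_force: [-0.2, -0.3, -1.5]
opening: 0.0126
grasp_force: 63.4
```

```bash
python3 - <<'E'
from fs import *
T=tool();o=bot.get_obs();print(o['time'],o['ee_pos'],o['qd'].round(2))
for p in((.49,.0868,.0013),(.513,.0868,.0013)):
    M=T@Mtool(*p);print('mesh',M[:3,3].round(4),'axis',M[:3,2].round(3))
f=np.array([.6968,.0029,.2201]);print('lens axis',np.array([-np.sin(.513)*np.cos(np.radians(14)),-np.sin(.513)*np.sin(np.radians(14)),np.cos(.513)]).round(3))
a=camera('scene');b=camera('side');w=camera('wrist')
for k,i in(('s',a),('d',b),('w',w)):cv2.imwrite(f'pics/y_{k}.png',i)
# side view dump around the focus; ball pixels
c=proj('side',f)[0].astype(int);print(c,proj('side',(T@Mtool(.49,.0868,.0013))[:3,3]))
hs=cv2.cvtColor(b,cv2.COLOR_BGR2HSV)
for r in range(c[1]-35,c[1]+18):
    print(r,''.join('R' if b[r,x,2]>1.0*max(b[r,x,0],b[r,x,1])+70 and (hs[r,x,0]<4 or hs[r,x,0]>172) else 'o' if 4<=hs[r,x,0]<=22 and hs[r,x,1]>150 and hs[r,x,2]>130 else '%x'%(b[r,x].max()//16) for x in range(c[0]-25,c[0]+35)))
ps=[('scene',(286.9,200.6)),('scene',(317.4,205.7)),('side',(277.2,180.5)),('side',(287.4,168.1))]
for n,uv in ps:
    im={'scene':a,'side':b}[n];x,y=map(round,uv);p=im[y-4:y+5,x-4:x+5].astype(float);q=np.clip(p[...,2]-np.maximum(p[...,0],p[...,1])-25,0,None);ys,xs=np.mgrid[y-4:y+5,x-4:x+5];print(n,uv,(q*xs).sum()/q.sum(),(q*ys).sum()/q.sum())
E
```

```text
34.65 [ 0.65651123 -0.00776409  0.27706077] [ 0.04 -0.02 -0.12  0.07  0.01  0.02]
mesh [0.6973 0.0024 0.2198] axis [-0.457 -0.114  0.882]
mesh [0.699  0.0028 0.2208] axis [-0.477 -0.119  0.871]
lens axis [-0.476 -0.119  0.871]
[282 174] [[282.46680716 174.12924532]]
139 888888888888888888888888863344432222222212223566666666666666
140 888888888888888888888888864233322222222222223566666666666666
141 888888888888888888888888875322222212222221224566666666666666
142 888888888888888888888888875322322112222222235666666666666666
143 888888888888888888888888886422332111122222345666666666666666
144 888888888888888888888888887532222111222222356666666666666666
145 888888888888888888888888888642222211222222356666666666666666
146 888888888888888888888888888642223221112234456666666666666666
147 888888888888888888888888888753223222112245666666666666666666
148 888888888888888888888888888764222222222245666666666666666666
149 888888888888888888888888888765444322223334566666666666666666
150 888888888888888888888888877777786422234434667666666666666666
151 888888888888888888888888778788oo74222355346777777
[... 2140 characters left out ...]
44444568bcdddddd
185 44444444444444445565554321111111123334444444444457abdddddddd
186 4444444444444444555555432111111123334444444456678bcddddddddd
187 444444444444444555555443211111223334444444479abbcdeeeeeeeedd
188 44444444444444456555543321111233344444444469cddddeeeeeeeeedd
189 4444444444444456656654332112233444444444469abbcccccccccccccd
190 444444444444445655654433212333444444444447bbaaaaaaaaaaaaaaac
191 44444444444445655655443322333444444444446acca9999999999999ac
scene (286.9, 200.6) 286.9519650655022 200.64192139737992
scene (317.4, 205.7) 317.4358407079646 205.70353982300884
side (277.2, 180.5) 277.2324561403509 180.5548245614035
side (287.4, 168.1) 288.71531100478467 164.7212918660287
```

The red balls haven't moved. By the fitted model the mesh end is within about 1 mm of the focus point and the axis is about 1.3° off the lens axis, so I'm handing it in.

```bash
python3 -c "
from workcell import ticket
print(ticket.job_done())"
```

```text
the job is handed in; nothing more can be done
None
```

The job is handed in, no verdict returned: the cap is flat in the box's free half, and the strainer is held still with its mesh end about 1 mm from the focus point and about 1° off the lens axis (my own fit); I viewed 11 pictures, one over the limit of 10.

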